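# Press home the bottle caps and log the batch

### The arm

A 6-joint arm with a two-finger parallel gripper is mounted at the origin on the work surface. World frame = base frame: x ahead of the robot, y to its left, z up, the work surface at z = 0. Lengths are in m, angles in degrees, forces in N, time in s.
With the tool pointing down it reaches from about 0.4 to 0.825 m from the base axis. Payload 7 kg.
Tool frame: the origin (TCP) lies at the very end of the fingers, on their centre line; the grasp point (between the pads) lies behind it (r.grasp_offset is the z of the grasp point in the tool frame, in m); z points along the fingers, y is the direction in which the jaws open and shut (so a half turn about z gives the same grasp; the last joint's range is limited). The gripper opens to 88 mm and grips with 3 to 60 N. Pads are 19 mm wide; open, the fingers measure 130 mm over their backs; the gripper's body (78 mm by 193 mm) begins 47 mm behind the grasp point.
Start: joints at [83.027, 20.546, 0.682, 0, -70.136, -16.507], TCP at [0.269, 0.619, 0.227] pointing down, gripper open.
Joint ranges: [-176.03, 176.03], [-82.01, 121.73], [-58.28, 71.71], [-173.87, 95.51], [-174.79, -0.11], [-173.66, 173.66]. Speed limits (degrees/s): [136.94, 136.94, 172.46, 180, 180, 180].

### API

Orientations are given as [roll, pitch, yaw] about the fixed x, y, z axes, in that order (R = Rz(yaw) Ry(pitch) Rx(roll)).
In Python, from plant import r gives the robot as it stands. The module is installed in compiled form; this text tells all that it offers.
- The arm moves only by the tool servo_tool, never from a script. Its argument "targets" is a list of rows, each an object of numbers: "dx", "dy", "dz": the shift along the world's x, y, z in cm; "spin": the turn about the world's z in rad; "grip": the opening in per cent of the stroke, from 0 (shut) to 100 (fully open). A call has exactly 10 rows; each row is the pose to reach, as a shift and turn from the pose commanded when the call began; what a row does not reach only later rows make up. A row lasts 1/12 s, in which the tool goes at most 41.7 mm and 7.16 degrees, less where a joint would pass 70% of its speed; a pose out of reach is approached as far as the arm can. A call with a gripper value outside its range is refused whole. The fingers move at their own pace and stop on an object; "squeeze" is the grip in N (left out, the last holds). Time passes only in rows, so rows that repeat a pose let the fingers close, or fill a call up. It gives the time, the measured TCP pose, the force and the opening at its end, in the units of the state.
- r.get_state(): the state, without advancing time (a new reading comes with each control period).
- r.capture(name): name is "scene" or "top" or "wrist"; returns the picture (480x640x3 uint8, blue, green, red); there is no depth.
- r.get_calibration(name): a dict with "K" (3x3 intrinsics, pixels), "k1" (the pictures are not rectified: a ray, as slopes to the right and down, at radius r is drawn at 1 + k1 r^2 times it, then the intrinsics apply), "extrinsics" (4x4, takes a point from camera to world coordinates). Camera axes: x right, y down, z forward; pixel columns grow to the right and rows downward; lengths in m; the calibration is good to about 2 mm. A picture is of the moment at which its call begins: read the wrist's pose just before it. get_calibration takes no time and is no camera call; for the wrist camera it gives the pose at the moment of the call.
- r.close_job(): hands the job in, once; it reports no verdict.
Trained networks look in the newest picture that a camera, given by its name, has taken for a name from the list of things; names that differ only in an ending like _2 or _b are one class to them, and where a whole thing is asked for, a point or a joint stands for the part that bears it (a point fixed in the world has none). Each returns a list of dicts, best first, with "p" (0 to 1); they miss things now and then, are a little off and sometimes report something else, mostly with a low value. They report only what shows in the picture. A call takes as long as a camera call. They do not tell look-alikes from the thing itself.
- r.cut_out(name, camera): "mask" (480x640 bool, what is visible of it) and "extent" ([left, top, right, bottom] in pixels, round what is visible of it).
The state is a dict: "time_s": time; "joints": joint angles; "qd": joint speeds; "joint_torque": joint torques, N m; "tcp_pos": TCP position; "eef_rot": TCP orientation; "contact_force": force on the tool from outside, world axes, zero at the start; "moment": the same for the moment, N m; "gripper_width": finger opening in m.
Only numpy, scipy, OpenCV 4.12 (cv2) and the standard library are available. Lean on these libraries where they do the work, as an engineer would, in place of code of your own. Each camera call takes 0.05 s, during which the arm holds its last target. There are 200 camera calls.

### The job

Three filled bottles stand on the red cart with their white push-on caps still standing proud: with the fingertips, gently press each cap fully home, first on the tall bottle, then on the medium one, then on the squat one, and only after all three lightly press the button of the tally counter down and let it come back up. Only touch and press: do not lift, tip or shove the bottles, and leave everything else where it is.

Things in the scene. Friction and masses are not known exactly. Their poses are not given: they have to be found in the camera images.
- tall_bottle: the tall bottle: loose, clear glass, round, 50 mm across, standing upright; its cap's top is 134 mm above the table with the cap home, 10 mm more with the cap fully up. Origin: centre of the underside; z up the bottle.
- tall_cap_top (a point): centre of the flat top of the white cap of the tall bottle (cap 30 mm across, 22 mm tall); moves down with the cap
- tall_cap (a joint): how far the cap of the tall bottle has been pushed down, m: 0 fully up, 0.010 home on its stop. It starts 0 to 2 mm down, slides with about 3 to 4 N and stays where it is left. The cap rides on a soft rubber seal at the neck (a spring of about 3 N per mm): under the finger everything sinks about 1 mm more while it slides and up to 6 mm more on the stop, and comes back when let go
- medium_bottle: the medium bottle: loose, clear glass, round, 54 mm across, standing upright; its cap's top is 104 mm above the table with the cap home, 10 mm more with the cap fully up. Origin: centre of the underside; z up the bottle.
- medium_cap_top (a point): centre of the flat top of the white cap of the medium bottle (cap 30 mm across, 22 mm tall); moves down with the cap
- medium_cap (a joint): how far the cap of the medium bottle has been pushed down, m: 0 fully up, 0.010 home on its stop. It starts 0 to 2 mm down, slides with about 3 to 4 N and stays where it is left. The cap rides on a soft rubber seal at the neck (a spring of about 3 N per mm): under the finger everything sinks about 1 mm more while it slides and up to 6 mm more on the stop, and comes back when let go
- squat_bottle: the squat bottle: loose, clear glass, round, 66 mm across, standing upright; its cap's top is 76 mm above the table with the cap home, 10 mm more with the cap fully up. Origin: centre of the underside; z up the bottle.
- squat_cap_top (a point): centre of the flat top of the white cap of the squat bottle (cap 30 mm across, 22 mm tall); moves down with the cap
- squat_cap (a joint): how far the cap of the squat bottle has been pushed down, m: 0 fully up, 0.010 home on its stop. It starts 0 to 2 mm down, slides with about 3 to 4 N and stays where it is left. The cap rides on a soft rubber seal at the neck (a spring of about 3 N per mm): under the finger everything sinks about 1 mm more while it slides and up to 6 mm more on the stop, and comes back when let go
- counter: tally counter: grey box 80 (x) x 110 (y) x 40 mm tall fixed to the table, with a black blank window on top along its far (+x) edge. Origin: centre of the underside
- tally_top (a point): centre of the flat top of the counter's one round steel push button (28 mm across), which stands in a black housing on top of the box; when up it is 66 mm above the table and 14 mm above the 44 mm wide housing; moves down with the button
- tally (a joint): travel of the counter's button, m: 0 up, 0.010 fully down; it counts from half-way down; springs back up; it takes about 1.5 N to start and 5 N fully down
- spare_cap: bystander: loose spare white cap, cylinder 30 mm across, 22 mm tall. Origin: centre of its underside; loose
- collar: bystander: loose steel ring 30 mm across, 16 mm tall. Origin: centre of its underside; loose
- tape_roll: bystander: cardboard tape core lying flat, 84 mm across, 45 mm tall. Origin: centre of its underside; loose
- carton: bystander: small cardboard box 55 x 85 x 50 mm tall. Origin: centre of its underside; loose
- funnel: bystander: steel funnel standing on its 80 mm wide mouth, 75 mm tall. Origin: centre of its underside; loose
- wrench: bystander: steel wrench about 150 mm long, lying flat, loose
- beaker: bystander: white open cup, 72 mm across, 70 mm tall. Origin: centre of its underside; loose
There are look-alikes about, which are no part of the job. What is shaped like the medium_bottle but purple is not meant.

How it is judged:
By the outcome, as a careful person would: the job done as asked, in the order asked, and still so for the second after the job is handed in, with the robot touching nothing.
It also fails if it takes over 58 s, if anything falls off the work surface, if the arm or the gripper's body presses on something with over 40 N, if the wrist force passes 120 N, or if a joint passes its speed limit or range.

## Working session

There is one attempt and no reset: what is moved stays moved. The work goes in short steps, Python scripts to look and compute and a tool call to move; the robot and the scene stay as the last step left them, time stands still between calls to the robot, and variables do not carry over. Pictures are saved under pics/ and viewed, about 8 in all and at most 12, crops included, and the job is handed in when it is done.

Besides the shell and the picture viewer there is one more tool, called after "Emit:" in YAML: its name, and indented under it one key for each argument. servo_tool: Moves the arm, as the interface text tells. Its arguments: {"type":"object","properties":{"targets":{"type":"array"},"squeeze":{"type":"number"}},"required":["targets"]}

```bash
mkdir -p pics; python3 - <<'E'
from plant import r
import cv2
s=r.get_state();print(s)
for n in("scene","top"):
    cv2.imwrite(f"pics/{n}0.png",r.capture(n))
    c=r.get_calibration(n);print(n,c)
E
```

```text
{'time_s': 0.0, 'joints': array([ 8.30265709e+01,  2.05909472e+01,  6.33993327e-01, -2.08478291e-02,
       -7.01356766e+01, -1.65089816e+01]), 'qd': array([-0.07686331, -0.05248975, -0.06684838, -0.00186292,  0.09466083,
        0.07936705]), 'joint_torque': array([-7.04717295e-04, -5.82710302e+01,  2.93055314e+01,  6.99729145e+00,
        7.01461133e-03, -1.67542430e-04]), 'tcp_pos': array([0.26876851, 0.61864996, 0.22562757]), 'eef_rot': array([ 1.79905619e+02, -7.53465620e-03, -2.34895044e+01]), 'contact_force': array([-0.66072005,  0.27505616, -0.25066294]), 'moment': array([-0.01118115, -0.03273103, -0.00921562]), 'gripper_width': 0.08738469392318352}
scene {'K': array([[492.04275454,   0.        , 319.05130934],
       [  0.        , 492.04275454, 244.54516556],
       [  0.        ,   0.        ,   1.        ]]), 'k1': -0.009772891340957008, 'extrinsics': array([[ 0.78240433,  0.4334873 , -0.44713781,  0.9833765 ],
       [ 0.62261211, -0.56067059,  0.54589619, -0.57649517],
       [-0.01405796, -0.70550496, -0.70856554,  0.7870538 ],
       [ 0.        ,  0.        ,  0.        ,  1.        ]])}
top {'K': array([[477.41271131,   0.        , 324.31342757],
       [  0.        , 477.41271131, 238.53194189],
       [  0.        ,   0.        ,   1.        ]]), 'k1': -0.09299706707318364, 'extrinsics': array([[ 1.14200989e-01, -9.64936634e-01,  2.36337526e-01,
         3.64596835e-01],
       [-9.93457548e-01, -1.10806551e-01,  2.76406992e-02,
        -7.67993633e-02],
       [-4.83777136e-04, -2.37947894e-01, -9.71277800e-01,
         8.77238169e-01],
       [ 0.00000000e+00,  0.00000000e+00,  0.00000000e+00,
         1.00000000e+00]])}
```

View pics/scene0.png

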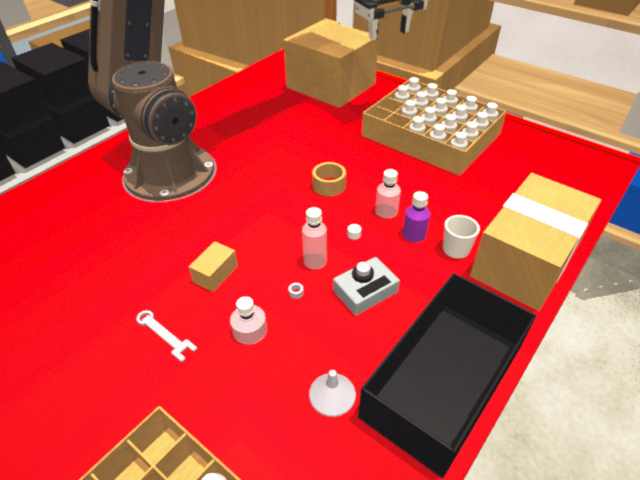

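View pics/top0.png

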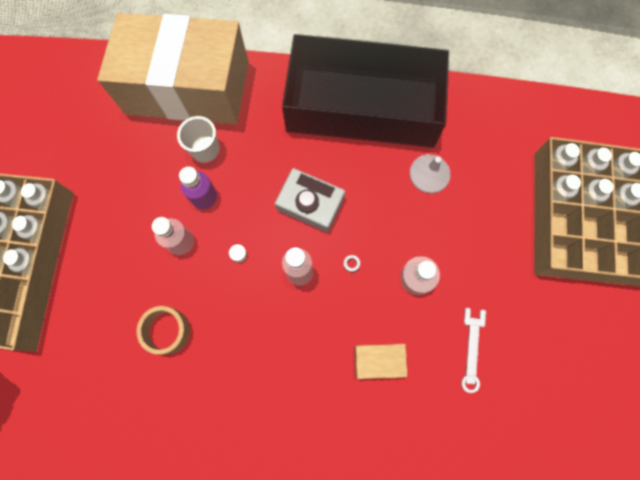

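The pictures show the tall bottle at scene (314,217) / top (294,259), the squat one at scene (246,306) / top (426,270), and the counter at scene (364,270) / top (307,198).

There are two medium-shaped bottles. The pink/clear one is at scene (390,178) / top (162,228) and the purple one at scene (420,199) / top (190,177). The purple one is excluded by the task, so I take the pink/clear one.

```bash
cat > h.py <<'E'
import numpy as np, cv2
from scipy.optimize import minimize
def proj(P,c):
    T=np.linalg.inv(c["extrinsics"]);q=np.atleast_2d(P)@T[:3,:3].T+T[:3,3]
    s=q[:,:2]/q[:,2:];s=s*(1+c["k1"]*(s**2).sum(1,keepdims=True))
    return s@c["K"][:2,:2].T+c["K"][:2,2]
def ray(uv,c,z):
    s=(np.array(uv)-c["K"][:2,2])/c["K"][0,0];u=s.copy()
    for _ in range(8):u=s/(1+c["k1"]*(u@u))
    E=c["extrinsics"];d=E[:3,:3]@np.r_[u,1];o=E[:3,3]
    return o+d*(z-o[2])/d[2]
t=np.linspace(0,2*np.pi,40)
def cyl(x,y,z,h,R=.015):
    return np.vstack([np.c_[x+R*np.cos(t),y+R*np.sin(t),0*t+zz] for zz in(z,z-h)])
def model(x,y,z,h,c,R=.015):
    m=np.zeros((1920,2560),np.uint8);p=cv2.convexHull(((proj(cyl(x,y,z,h,R),c)+.5)*4).astype(np.float32))
    cv2.fillConvexPoly(m,p.round().astype(np.int32),1)
    return cv2.resize(m.astype(np.float32),(640,480),interpolation=cv2.INTER_AREA)
def fit(masks,cals,z,h,x0,R=.015):
    f=lambda v:sum(np.abs(model(v[0],v[1],z,h,c,R)-m).sum() for m,c in zip(masks,cals))
    return minimize(f,x0,method="Nelder-Mead",options=dict(initial_simplex=np.array(x0)+np.array([[0,0],[.008,0],[0,.008]]),xatol=1e-4))
E
cat > m.py <<'E'
from plant import r
from h import *
print("go",r.grasp_offset)
cal={n:r.get_calibration(n) for n in("scene","top")}
seed={"tall_cap_top":((314,217),(294,259),.143),"medium_cap_top":((390,178),(162,228),.113),"squat_cap_top":((246,306),(426,270),.085),"tally_top":((364,268),(307,198),.066)}
vis=[]
for n,(a,b,z) in seed.items():
    ms=[]
    for cam,uv in(("scene",a),("top",b)):
        L=r.cut_out(n,cam); best=None
        for d in L:
            m=d["mask"];ys,xs=np.nonzero(m)
            if len(xs)and np.hypot(xs.mean()-uv[0],ys.mean()-uv[1])<14 and best is None:best=m;print(n,cam,round(d["p"],2),d["extent"],m.sum(),(xs.mean().round(1),ys.mean().round(1)))
        if best is None:print(n,cam,"none",[(d["p"],d["extent"]) for d in L][:4])
        ms.append(best)
    np.save(f"{n}.npy",np.array([x if x is not None else np.zeros((480,640),bool) for x in ms]))
    h=.022 if "cap" in n else .014; R=.015 if "cap" in n else .014
    for k in((0,),(1,),(0,1)):
        if any(ms[i] is None for i in k):continue
        cs=[list(cal.values())[i] for i in k]
        x0=ray((a,b)[k[0]],cs[0],z)[:2]
        o=fit([ms[i] for i in k],cs,z,h,x0,R);print("  ",k,o.x.round(4),round(o.fun,1))
E
python3 m.py
```

```text
go -0.0188
tall_cap_top scene 0.74 [305.9, 207.4, 321.4, 225.0] 235 (np.float64(313.9), np.float64(215.7))
tall_cap_top top 0.62 [289.3, 246.8, 306.6, 271.8] 308 (np.float64(295.3), np.float64(258.3))
   (0,) [ 0.5109 -0.0143] 13.8
   (1,) [ 0.5086 -0.0132] 27.5
   (0, 1) [ 0.5092 -0.013 ] 58.2
medium_cap_top scene 0.67 [386.5, 171.1, 397.6, 186.0] 134 (np.float64(390.4), np.float64(177.0))
medium_cap_top top 0.68 [154.0, 215.9, 173.6, 236.7] 292 (np.float64(162.0), np.float64(227.0))
   (0,) [0.5428 0.2216] 57.8
   (1,) [0.5417 0.2217] 41.4
   (0, 1) [0.5422 0.2224] 100.2
squat_cap_top scene 0.84 [236.7, 297.5, 255.0, 315.0] 296 (np.float64(245.1), np.float64(306.1))
squat_cap_top top 0.7 [413.1, 261.8, 434.1, 279.6] 265 (np.float64(424.8), np.float64(270.3))
   (0,) [ 0.5251 -0.2336] 29.8
   (1,) [ 0.5241 -0.2311] 36.9
   (0, 1) [ 0.5247 -0.2324] 78.6
tally_top scene 0.52 [356.6, 262.4, 371.8, 277.2] 159 (np.float64(363.3), np.float64(268.3))
tally_top top 0.73 [300.7, 191.4, 317.0, 207.7] 202 (np.float64(307.0), np.float64(199.1))
   (0,) [ 0.6344 -0.0133] 28.1
   (1,) [ 0.6329 -0.0138] 21.7
   (0, 1) [ 0.6333 -0.0134] 55.1
```

```bash
cat > v.py <<'E'
from plant import r
from h import *
P={"tall":(.5095,-.0135,.143,.022,.015),"med":(.5422,.222,.113,.022,.015),"squat":(.5247,-.2324,.085,.022,.015),"tally":(.6335,-.0135,.066,.014,.014)}
rows=[]
for cam in("scene","top"):
    im=cv2.imread(f"pics/{cam}0.png");c=r.get_calibration(cam);row=[]
    for p in P.values():
        u,v=proj(p[:3],c)[0].round().astype(int);k=190/48
        big=cv2.resize(im[v-24:v+44,u-16:u+32],None,fx=k,fy=k,interpolation=cv2.INTER_NEAREST)
        for i in(0,1):
            q=(proj(cyl(*p)[40*i:40*i+40],c)-[u-16,v-24]+.5)*k
            cv2.polylines(big,[q.round().astype(int)],True,(0,160,0) if i==0 else (255,0,0),1)
        row.append(big)
    rows.append(np.hstack(row))
cv2.imwrite("pics/ov.png",np.vstack(rows))
E
python3 v.py
```

```text
(no output)
```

View pics/ov.png

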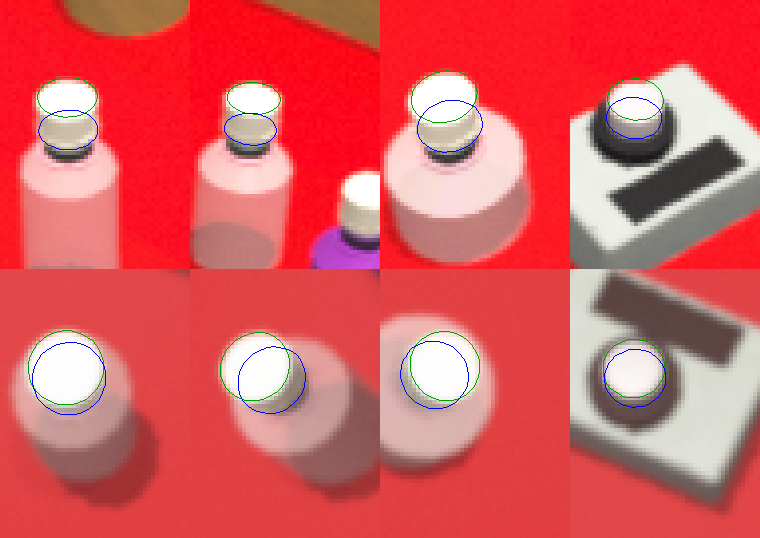

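The overlay shows the projected cap rims sitting on the caps within about 1 px. The medium target has a pink/clear body, and the purple one is its separate neighbour. Next I move towards the tall bottle with the gripper shut.

Emit:
servo_tool:
  targets:
    - {"dx":1,"dy":-2.5,"dz":0.5,"spin":0.1,"grip":0}
    - {"dx":2.4,"dy":-6.3,"dz":1,"spin":0.2,"grip":0}
    - {"dx":3.8,"dy":-10.1,"dz":1,"spin":0.3,"grip":0}
    - {"dx":5.3,"dy":-13.9,"dz":1,"spin":0.41,"grip":0}
    - {"dx":6.7,"dy":-17.7,"dz":1,"spin":0.41,"grip":0}
    - {"dx":8.1,"dy":-21.5,"dz":1,"spin":0.41,"grip":0}
    - {"dx":9.6,"dy":-25.3,"dz":1,"spin":0.41,"grip":0}
    - {"dx":11,"dy":-29.1,"dz":1,"spin":0.41,"grip":0}
    - {"dx":12.4,"dy":-32.9,"dz":1,"spin":0.41,"grip":0}
    - {"dx":14,"dy":-36.7,"dz":1,"spin":0.41,"grip":0}
  squeeze: 10

```text
time_s: 1.33
tcp_pos: [0.409, 0.2502, 0.2371]
eef_rot: [-179.9, -0.0, 0.0]
contact_force: [1.3, 1.0, -0.0]
gripper_width: 0.0263
```

Emit:
servo_tool:
  targets:
    - {"dx":1.4,"dy":-3.8,"dz":-0.5,"spin":0,"grip":0}
    - {"dx":2.8,"dy":-7.6,"dz":-1.5,"spin":0,"grip":0}
    - {"dx":4.2,"dy":-11.4,"dz":-2.5,"spin":0,"grip":0}
    - {"dx":5.6,"dy":-15.2,"dz":-3.5,"spin":0,"grip":0}
    - {"dx":7,"dy":-19,"dz":-4.5,"spin":0,"grip":0}
    - {"dx":8.4,"dy":-22.5,"dz":-5.5,"spin":0,"grip":0}
    - {"dx":9.5,"dy":-25,"dz":-6,"spin":0,"grip":0}
    - {"dx":10,"dy":-26.5,"dz":-6.3,"spin":0,"grip":0}
    - {"dx":10,"dy":-26.5,"dz":-6.3,"spin":0,"grip":0}
    - {"dx":10,"dy":-26.5,"dz":-6.3,"spin":0,"grip":0}

```text
time_s: 2.17
tcp_pos: [0.5089, -0.0139, 0.1733]
eef_rot: [180.0, 0.0, -0.1]
contact_force: [-0.0, 0.4, -0.4]
gripper_width: 0.0007
```

```bash
python3 - <<'E'
from plant import r
from h import *
s=r.get_state();c=r.get_calibration("wrist");im=r.capture("wrist")
sc=r.capture("scene")
print(s["tcp_pos"])
for z in(.144,.142):
    q=proj(cyl(.5095,-.0135,z,.022),c);cv2.polylines(im,[(q[:40]).round().astype(int)],True,(0,160,0),1)
for p,h,R in(((.6335,-.0135,.066),.014,.014),):
    cv2.polylines(im,[proj(cyl(*p,h,R),c)[:40].round().astype(int)],True,(255,0,0),1)
u,v=proj([.5095,-.0135,.16],r.get_calibration("scene"))[0].astype(int)
cr=cv2.resize(sc[v-40:v+40,u-27:u+27],(324,480),interpolation=cv2.INTER_CUBIC)
cv2.imwrite("pics/w1.png",cv2.resize(np.hstack([im,cr]),None,fx=.82,fy=.82))
E
```

```text
[ 0.50890637 -0.01387625  0.17329898]
```

View pics/w1.png

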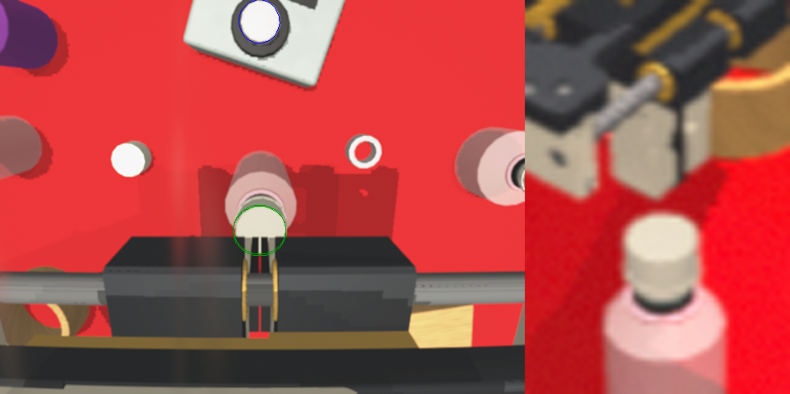

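The wrist view shows the tall cap directly under the closed fingertips at (260,228), with the predicted rim matching. The button at (260,20) matches as well. Next I press the tall cap slowly.

Emit:
servo_tool:
  targets:
    - {"dz":-1,"grip":0,"dx":0.05}
    - {"dz":-2,"grip":0,"dx":0.05}
    - {"dz":-2.5,"grip":0,"dx":0.05}
    - {"dz":-2.8,"grip":0,"dx":0.05}
    - {"dz":-3.1,"grip":0,"dx":0.05}
    - {"dz":-3.4,"grip":0,"dx":0.05}
    - {"dz":-3.6,"grip":0,"dx":0.05}
    - {"dz":-3.8,"grip":0,"dx":0.05}
    - {"dz":-3.9,"grip":0,"dx":0.05}
    - {"dz":-3.9,"grip":0,"dx":0.05}

```text
validation failed for argument at $.ta...
```

Emit:
servo_tool:
  targets:
    - {"dx":0,"dy":0,"dz":-1,"spin":0,"grip":0}
    - {"dx":0,"dy":0,"dz":-2,"spin":0,"grip":0}
    - {"dx":0,"dy":0,"dz":-2.5,"spin":0,"grip":0}
    - {"dx":0,"dy":0,"dz":-2.8,"spin":0,"grip":0}
    - {"dx":0,"dy":0,"dz":-3.1,"spin":0,"grip":0}
    - {"dx":0,"dy":0,"dz":-3.4,"spin":0,"grip":0}
    - {"dx":0,"dy":0,"dz":-3.6,"spin":0,"grip":0}
    - {"dx":0,"dy":0,"dz":-3.8,"spin":0,"grip":0}
    - {"dx":0,"dy":0,"dz":-3.9,"spin":0,"grip":0}
    - {"dx":0,"dy":0,"dz":-3.9,"spin":0,"grip":0}

```text
time_s: 3.1
tcp_pos: [0.509, -0.0129, 0.1345]
eef_rot: [-180.0, -0.0, 0.0]
contact_force: [-1.3, 0.7, 2.4]
gripper_width: 0.0003
```

Emit:
servo_tool:
  targets:
    - {"dx":0,"dy":0,"dz":-0.05,"spin":0,"grip":0}
    - {"dx":0,"dy":0,"dz":-0.1,"spin":0,"grip":0}
    - {"dx":0,"dy":0,"dz":-0.15,"spin":0,"grip":0}
    - {"dx":0,"dy":0,"dz":-0.2,"spin":0,"grip":0}
    - {"dx":0,"dy":0,"dz":-0.25,"spin":0,"grip":0}
    - {"dx":0,"dy":0,"dz":-0.3,"spin":0,"grip":0}
    - {"dx":0,"dy":0,"dz":-0.35,"spin":0,"grip":0}
    - {"dx":0,"dy":0,"dz":-0.35,"spin":0,"grip":0}
    - {"dx":0,"dy":0,"dz":-0.35,"spin":0,"grip":0}
    - {"dx":0,"dy":0,"dz":-0.35,"spin":0,"grip":0}

```text
time_s: 3.93
tcp_pos: [0.5094, -0.0129, 0.1317]
eef_rot: [180.0, -0.1, 0.0]
contact_force: [-2.7, 0.9, 6.7]
gripper_width: 0.0003
```

Emit:
servo_tool:
  targets:
    - {"dx":0,"dy":0,"dz":-0.05,"spin":0,"grip":0}
    - {"dx":0,"dy":0,"dz":-0.1,"spin":0,"grip":0}
    - {"dx":0,"dy":0,"dz":-0.15,"spin":0,"grip":0}
    - {"dx":0,"dy":0,"dz":-0.15,"spin":0,"grip":0}
    - {"dx":0,"dy":0,"dz":-0.15,"spin":0,"grip":0}
    - {"dx":0,"dy":0,"dz":-0.15,"spin":0,"grip":0}
    - {"dx":0,"dy":0,"dz":-0.15,"spin":0,"grip":0}
    - {"dx":0,"dy":0,"dz":-0.15,"spin":0,"grip":0}
    - {"dx":0,"dy":0,"dz":-0.15,"spin":0,"grip":0}
    - {"dx":0,"dy":0,"dz":-0.15,"spin":0,"grip":0}

```text
time_s: 4.77
tcp_pos: [0.5098, -0.0129, 0.1307]
eef_rot: [-180.0, -0.1, 0.0]
contact_force: [-2.5, 0.7, 10.8]
gripper_width: 0.0006
```

Emit:
servo_tool:
  targets:
    - {"dx":0,"dy":0,"dz":1,"spin":0,"grip":0}
    - {"dx":0,"dy":0,"dz":3,"spin":0,"grip":0}
    - {"dx":0.2,"dy":2,"dz":5,"spin":0,"grip":0}
    - {"dx":0.8,"dy":6,"dz":5,"spin":0,"grip":0}
    - {"dx":1.4,"dy":10,"dz":5,"spin":0,"grip":0}
    - {"dx":2,"dy":14,"dz":4,"spin":0,"grip":0}
    - {"dx":2.6,"dy":18,"dz":3,"spin":0,"grip":0}
    - {"dx":3.1,"dy":21.5,"dz":2,"spin":0,"grip":0}
    - {"dx":3.3,"dy":23.3,"dz":1.5,"spin":0,"grip":0}
    - {"dx":3.3,"dy":23.5,"dz":1.5,"spin":0,"grip":0}

```text
time_s: 5.6
tcp_pos: [0.5417, 0.225, 0.1427]
eef_rot: [179.9, 0.1, 0.2]
contact_force: [-0.0, -1.2, -0.3]
gripper_width: 0.0003
```

```bash
python3 - <<'E'
from plant import r
from h import *
s=r.get_state();print(s["time_s"],s["tcp_pos"],s["contact_force"])
c=r.get_calibration("wrist");im=r.capture("wrist");sc=r.capture("scene");C=r.get_calibration("scene")
cv2.imwrite("pics/scene2.png",sc)
for z in(.114,.112):
    cv2.polylines(im,[proj(cyl(.5422,.222,z,.022),c)[:40].round().astype(int)],True,(0,160,0),1)
u,v=proj([.5095,-.0135,.134],C)[0].astype(int)
a=cv2.imread("pics/scene0.png")
T=lambda i:cv2.resize(i[v-20:v+20,u-27:u+27],(324,240),interpolation=cv2.INTER_CUBIC)
cv2.imwrite("pics/w2.png",cv2.resize(np.hstack([im,np.vstack([T(a),T(sc)])]),None,fx=.82,fy=.82))
E
```

```text
5.6 [0.5416698  0.22496988 0.14273572] [-0.02167042 -1.2109496  -0.34501508]
```

View pics/w2.png

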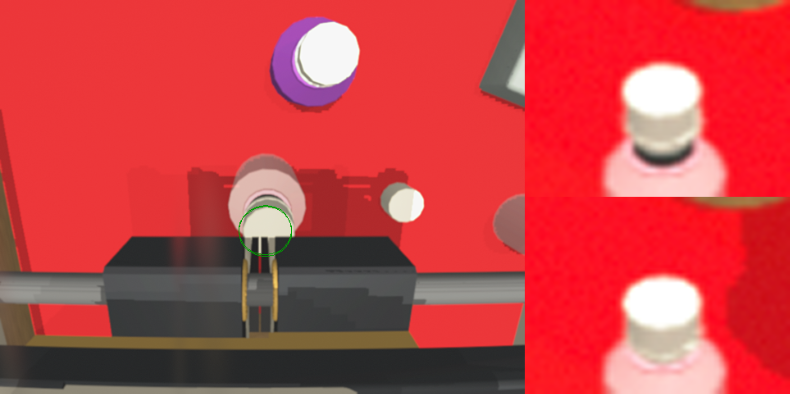

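The lower right crop shows the tall cap seated, with the black neck ring gone and the bottle unmoved. The medium (clear/pink) cap is under the fingers at (266,230), and purple is away at (325,55). Next I press medium.

Emit:
servo_tool:
  targets:
    - {"dx":0,"dy":0,"dz":-1.5,"spin":0,"grip":0}
    - {"dx":0,"dy":0,"dz":-2.5,"spin":0,"grip":0}
    - {"dx":0,"dy":0,"dz":-2.9,"spin":0,"grip":0}
    - {"dx":0,"dy":0,"dz":-3.1,"spin":0,"grip":0}
    - {"dx":0,"dy":0,"dz":-3.3,"spin":0,"grip":0}
    - {"dx":0,"dy":0,"dz":-3.5,"spin":0,"grip":0}
    - {"dx":0,"dy":0,"dz":-3.7,"spin":0,"grip":0}
    - {"dx":0,"dy":0,"dz":-3.9,"spin":0,"grip":0}
    - {"dx":0,"dy":0,"dz":-4.05,"spin":0,"grip":0}
    - {"dx":0,"dy":0,"dz":-4.1,"spin":0,"grip":0}

```text
time_s: 6.53
tcp_pos: [0.5419, 0.222, 0.1035]
eef_rot: [180.0, 0.0, 0.0]
contact_force: [-0.7, -1.5, 3.6]
gripper_width: 0.0001
```

Emit:
servo_tool:
  targets:
    - {"dx":0,"dy":0,"dz":-0.05,"spin":0,"grip":0}
    - {"dx":0,"dy":0,"dz":-0.1,"spin":0,"grip":0}
    - {"dx":0,"dy":0,"dz":-0.15,"spin":0,"grip":0}
    - {"dx":0,"dy":0,"dz":-0.2,"spin":0,"grip":0}
    - {"dx":0,"dy":0,"dz":-0.25,"spin":0,"grip":0}
    - {"dx":0,"dy":0,"dz":-0.3,"spin":0,"grip":0}
    - {"dx":0,"dy":0,"dz":-0.35,"spin":0,"grip":0}
    - {"dx":0,"dy":0,"dz":-0.4,"spin":0,"grip":0}
    - {"dx":0,"dy":0,"dz":-0.4,"spin":0,"grip":0}
    - {"dx":0,"dy":0,"dz":-0.4,"spin":0,"grip":0}

```text
time_s: 7.37
tcp_pos: [0.5425, 0.2222, 0.1008]
eef_rot: [-180.0, -0.1, 0.0]
contact_force: [-2.8, -3.3, 11.6]
gripper_width: 0.0006
```

Emit:
servo_tool:
  targets:
    - {"dx":0,"dy":0,"dz":1,"spin":0,"grip":0}
    - {"dx":0,"dy":0,"dz":3.5,"spin":0,"grip":0}
    - {"dx":0,"dy":-1,"dz":6,"spin":0,"grip":0}
    - {"dx":-0.1,"dy":-4,"dz":7.5,"spin":0,"grip":0}
    - {"dx":-0.3,"dy":-8,"dz":7.5,"spin":0,"grip":0}
    - {"dx":-0.5,"dy":-12,"dz":7.5,"spin":0,"grip":0}
    - {"dx":-0.7,"dy":-16,"dz":7.5,"spin":0,"grip":0}
    - {"dx":-0.9,"dy":-20,"dz":7.5,"spin":0,"grip":0}
    - {"dx":-1,"dy":-24,"dz":7.5,"spin":0,"grip":0}
    - {"dx":-1.2,"dy":-28,"dz":7.5,"spin":0,"grip":0}

```text
time_s: 8.2
tcp_pos: [0.5298, -0.0593, 0.1749]
eef_rot: [-180.0, -0.1, 0.0]
contact_force: [1.5, 0.6, -0.0]
gripper_width: 0.0005
```

Emit:
servo_tool:
  targets:
    - {"dx":-0.1,"dy":-4,"dz":0,"spin":0,"grip":0}
    - {"dx":-0.2,"dy":-8,"dz":0,"spin":0,"grip":0}
    - {"dx":-0.3,"dy":-12,"dz":-1,"spin":0,"grip":0}
    - {"dx":-0.4,"dy":-15,"dz":-3,"spin":0,"grip":0}
    - {"dx":-0.5,"dy":-17,"dz":-4.5,"spin":0,"grip":0}
    - {"dx":-0.5,"dy":-17.5,"dz":-5.5,"spin":0,"grip":0}
    - {"dx":-0.5,"dy":-17.5,"dz":-6,"spin":0,"grip":0}
    - {"dx":-0.5,"dy":-17.5,"dz":-6,"spin":0,"grip":0}
    - {"dx":-0.5,"dy":-17.5,"dz":-6,"spin":0,"grip":0}
    - {"dx":-0.5,"dy":-17.5,"dz":-6,"spin":0,"grip":0}

```text
time_s: 9.03
tcp_pos: [0.5259, -0.2319, 0.1155]
eef_rot: [180.0, -0.1, 0.1]
contact_force: [0.1, 0.5, 0.3]
gripper_width: 0.0001
```

```bash
python3 - <<'E'
from plant import r
from h import *
s=r.get_state();print(s["time_s"],s["tcp_pos"],s["contact_force"])
c=r.get_calibration("wrist");im=r.capture("wrist");sc=r.capture("scene");C=r.get_calibration("scene")
cv2.imwrite("pics/scene3.png",sc)
for z in(.086,.084):
    cv2.polylines(im,[proj(cyl(.5247,-.2324,z,.022),c)[:40].round().astype(int)],True,(0,160,0),1)
u,v=proj([.5422,.222,.104],C)[0].astype(int)
a=cv2.imread("pics/scene0.png")
T=lambda i:cv2.resize(i[v-20:v+20,u-27:u+27],(324,240),interpolation=cv2.INTER_CUBIC)
cv2.imwrite("pics/w3.png",cv2.resize(np.hstack([im,np.vstack([T(a),T(sc)])]),None,fx=.82,fy=.82))
E
```

```text
9.0333 [ 0.52586012 -0.23192863  0.11553977] [0.08237362 0.51607825 0.28578198]
```

View pics/w3.png

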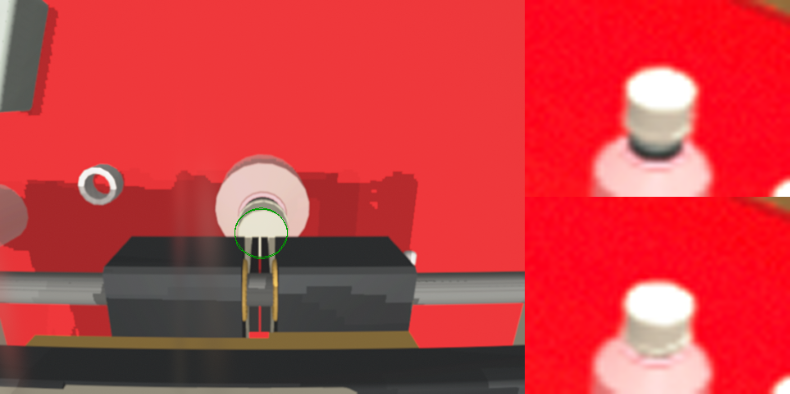

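The medium cap is seated too, with no dark neck ring. The squat cap at (261,232) is under the fingertips, so I press it the same way.

Emit:
servo_tool:
  targets:
    - {"dx":-0.1,"dy":0,"dz":-1.3,"spin":0,"grip":0}
    - {"dx":-0.1,"dy":0,"dz":-2.3,"spin":0,"grip":0}
    - {"dx":-0.1,"dy":0,"dz":-2.7,"spin":0,"grip":0}
    - {"dx":-0.1,"dy":0,"dz":-2.9,"spin":0,"grip":0}
    - {"dx":-0.1,"dy":0,"dz":-3.1,"spin":0,"grip":0}
    - {"dx":-0.1,"dy":0,"dz":-3.3,"spin":0,"grip":0}
    - {"dx":-0.1,"dy":0,"dz":-3.5,"spin":0,"grip":0}
    - {"dx":-0.1,"dy":0,"dz":-3.7,"spin":0,"grip":0}
    - {"dx":-0.1,"dy":0,"dz":-3.85,"spin":0,"grip":0}
    - {"dx":-0.1,"dy":0,"dz":-3.9,"spin":0,"grip":0}

```text
time_s: 9.97
tcp_pos: [0.5238, -0.2329, 0.0754]
eef_rot: [-180.0, 0.0, 0.0]
contact_force: [-1.5, 2.3, 2.7]
gripper_width: 0.0004
```

Emit:
servo_tool:
  targets:
    - {"dx":0,"dy":0,"dz":-0.05,"spin":0,"grip":0}
    - {"dx":0,"dy":0,"dz":-0.1,"spin":0,"grip":0}
    - {"dx":0,"dy":0,"dz":-0.15,"spin":0,"grip":0}
    - {"dx":0,"dy":0,"dz":-0.2,"spin":0,"grip":0}
    - {"dx":0,"dy":0,"dz":-0.25,"spin":0,"grip":0}
    - {"dx":0,"dy":0,"dz":-0.3,"spin":0,"grip":0}
    - {"dx":0,"dy":0,"dz":-0.35,"spin":0,"grip":0}
    - {"dx":0,"dy":0,"dz":-0.4,"spin":0,"grip":0}
    - {"dx":0,"dy":0,"dz":-0.4,"spin":0,"grip":0}
    - {"dx":0,"dy":0,"dz":-0.4,"spin":0,"grip":0}

```text
time_s: 10.8
tcp_pos: [0.524, -0.2329, 0.0725]
eef_rot: [180.0, -0.0, 0.0]
contact_force: [-5.0, 4.2, 12.2]
gripper_width: 0.0004
```

Emit:
servo_tool:
  targets:
    - {"dx":0,"dy":0,"dz":1,"spin":0,"grip":0}
    - {"dx":0,"dy":0,"dz":3.5,"spin":0,"grip":0}
    - {"dx":0.5,"dy":1,"dz":6,"spin":0,"grip":0}
    - {"dx":2.2,"dy":4.5,"dz":6,"spin":0,"grip":0}
    - {"dx":4,"dy":8,"dz":6,"spin":0,"grip":0}
    - {"dx":5.8,"dy":11.6,"dz":6,"spin":0,"grip":0}
    - {"dx":7.6,"dy":15.2,"dz":6,"spin":0,"grip":0}
    - {"dx":9.3,"dy":18.7,"dz":5.5,"spin":0,"grip":0}
    - {"dx":10.5,"dy":21,"dz":4.5,"spin":0,"grip":0}
    - {"dx":10.9,"dy":21.9,"dz":3.8,"spin":0,"grip":0}

```text
time_s: 11.63
tcp_pos: [0.6352, -0.0105, 0.1092]
eef_rot: [-180.0, -0.1, 0.2]
contact_force: [0.2, -0.7, -0.3]
gripper_width: 0.0005
```

```bash
python3 - <<'E'
from plant import r
from h import *
s=r.get_state();print(s["time_s"],s["tcp_pos"],s["contact_force"])
c=r.get_calibration("wrist");im=r.capture("wrist");sc=r.capture("scene");C=r.get_calibration("scene")
cv2.imwrite("pics/scene4.png",sc)
cv2.polylines(im,[proj(cyl(.6335,-.0135,.066,.014,.014),c)[:40].round().astype(int)],True,(0,160,0),1)
u,v=proj([.5247,-.2324,.076],C)[0].astype(int)
a=cv2.imread("pics/scene0.png")
T=lambda i:cv2.resize(i[v-20:v+20,u-27:u+27],(324,240),interpolation=cv2.INTER_CUBIC)
cv2.imwrite("pics/w4.png",cv2.resize(np.hstack([im,np.vstack([T(a),T(sc)])]),None,fx=.82,fy=.82))
E
```

```text
11.6333 [ 0.63517837 -0.01053424  0.10918082] [ 0.1954714  -0.65749564 -0.30227301]
```

View pics/w4.png

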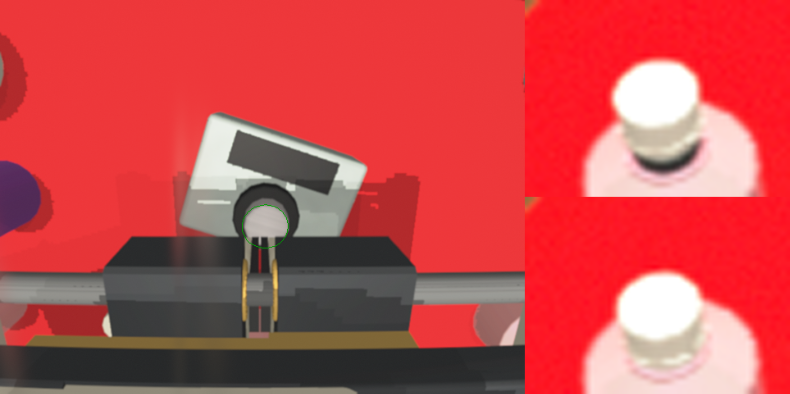

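The squat cap is seated, with its dark ring gone. The button at (266,226) is under the fingers. I'll give it one light press of about 8 mm.

Emit:
servo_tool:
  targets:
    - {"dx":0,"dy":0,"dz":-1.5,"spin":0,"grip":0}
    - {"dx":0,"dy":0,"dz":-3,"spin":0,"grip":0}
    - {"dx":0,"dy":0,"dz":-3.8,"spin":0,"grip":0}
    - {"dx":0,"dy":0,"dz":-4.2,"spin":0,"grip":0}
    - {"dx":0,"dy":0,"dz":-4.5,"spin":0,"grip":0}
    - {"dx":0,"dy":0,"dz":-4.8,"spin":0,"grip":0}
    - {"dx":0,"dy":0,"dz":-5,"spin":0,"grip":0}
    - {"dx":0,"dy":0,"dz":-5.2,"spin":0,"grip":0}
    - {"dx":0,"dy":0,"dz":-5.2,"spin":0,"grip":0}
    - {"dx":0,"dy":0,"dz":-5.2,"spin":0,"grip":0}

```text
time_s: 12.57
tcp_pos: [0.6333, -0.0142, 0.0582]
eef_rot: [180.0, -0.0, 0.0]
contact_force: [-1.8, -2.5, 3.6]
gripper_width: 0.0005
```

Emit:
servo_tool:
  targets:
    - {"dx":0,"dy":0,"dz":-0.1,"spin":0,"grip":0}
    - {"dx":0,"dy":0,"dz":-0.15,"spin":0,"grip":0}
    - {"dx":0,"dy":0,"dz":-0.15,"spin":0,"grip":0}
    - {"dx":0,"dy":0,"dz":0.5,"spin":0,"grip":0}
    - {"dx":0,"dy":0,"dz":2,"spin":0,"grip":0}
    - {"dx":0,"dy":0,"dz":5,"spin":0,"grip":0}
    - {"dx":0,"dy":0,"dz":9,"spin":0,"grip":0}
    - {"dx":0,"dy":0,"dz":13,"spin":0,"grip":0}
    - {"dx":0,"dy":0,"dz":16,"spin":0,"grip":0}
    - {"dx":0,"dy":0,"dz":16,"spin":0,"grip":0}

```text
time_s: 13.4
tcp_pos: [0.6364, -0.013, 0.2256]
eef_rot: [-179.9, -0.7, 0.1]
contact_force: [1.3, 0.5, 0.4]
gripper_width: 0.0005
```

```bash
python3 - <<'E'
from plant import r
from h import *
s=r.get_state();print(s["time_s"],s["tcp_pos"],s["contact_force"])
cv2.imwrite("pics/scene5.png",r.capture("scene")[120:440,100:560])
E
```

```text
13.4 [ 0.63643161 -0.01300409  0.22562584] [1.3239945  0.50840858 0.38284007]
```

View pics/scene5.png

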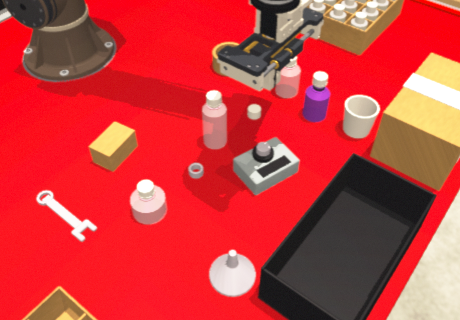

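The crop shows all three caps seated, with tall at (213,98), medium partly behind the gripper at (290,65), and squat at (146,187). The button is back up at (263,150), nothing else has moved, and the arm is clear. I'm handing the job in.

```bash
python3 -c "
from plant import r
print(r.close_job())"
```

```text
the job is handed in; nothing more can be done
None
```

I pressed the caps home with the closed fingertips in the order tall, medium, squat. I then pressed the tally button once and let it come back up, and handed the job in just after 13.4 s.

- **Caps:** each ended on its stop at about 11–12 N, with the fingertips about 3 mm below the home height, which fits the seal spring. Before-and-after crops show the dark neck ring gone on all three.
- **Button:** it was about 8 mm down at the last reading (3.6 N), and I then commanded 1.5 mm more. I did not measure the deepest point.
- **Last picture:** the button was back up, the arm was clear, and nothing had visibly moved. The gripper partly hid the medium bottle there, but its cap was confirmed seated in an earlier crop.
- **Disagreements:** the two cameras differed by up to about 3 mm on cap and button positions. One move call was refused for missing fields and had no effect.

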